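# Release the latched tray of a tool case with its pin

## Task

The tray of the blue tool case is latched shut. Take the red-handled release pin from its wooden stand, push it straight down through the small hole in the brass plate on top of the case and press the hidden spring catch gently (the catch breaks above 20 N), keeping it pressed until the tray has slid all the way out by itself. Then put the pin back upright, fully home in its stand; do not touch the case or tray with the gripper, and leave the clay pot where it is.

Things in the scene. Friction and masses are not known exactly. Their poses are not given: they have to be found in the camera images.
- release_pin: Release pin, upright. Origin at the lower tip, z up along the pin to the handle. Steel rod 6 mm thick with a rounded tip from z = 0 to 60 mm, brass collar 18 mm across from 60 to 64 mm, red square handle 14 x 14 mm (sides along x and y) from 64 to 124 mm. 60 g. It starts in its stand, collar resting on the stand's top.
- pin_tip (a point): Lower tip of the release pin (its origin).
- pin_stand: Dark wooden block 70 (x) x 60 (y) x 66 mm high, fixed; origin at the centre of its underside. Vertical hole in the middle of the top, 10 mm wide, 62 mm deep, 2 mm chamfer. With the pin fully home its collar rests on the block and its tip is 6 mm above the table. It may be left or right of the case.
- tool_case: Blue case 200 (x) x 130 (y) x 75 mm high, fixed to the table; origin at the centre of its underside, front towards -x. A brass plate 40 x 40 mm lies flush in its top, over the rear half.
- access_hole (a point): Centre of the mouth of the access hole in the brass plate, at the case's top surface (75 mm high, 62 mm behind the case's centre, on its midline). The hole is vertical, 9 mm wide with a 2 mm chamfer at the mouth, through 8 mm of lid; open cavity below.
- catch_middle (a point): Fixed point 33 mm straight below the hole's mouth: middle of the range in which the hidden flat 18 x 18 mm pad of the catch may sit. Its height differs in every case: 23 to 43 mm below the top. Pad spring: 3 N to start, then 1 N per mm; after 5.5 mm (about 8.5 N) the tray is free, hard stop at 8 mm (11 N). Let go, it springs up and catches the tray again if only half out (28 mm).
- tray (a joint): How far the wooden tray in the case's front has slid out towards the case's -x side: 0 = latched shut, 0.060 m = all the way out. A damped spring drives it out in about 2 s once the catch is held down; it stays out.
- clay_pot: Small round terracotta-coloured pot, 68 mm across, 42 mm high, loose on the table beside the case; origin at the centre of its underside. A bystander.
Things that resemble listed ones, but are neither listed nor needed, are in the scene too. Leave any green or purple look-alike of the pin_stand alone.

How it is judged:
On the way, in this order (a step that is already met when the one before it is completed fails the run):
1. the pin's tip is inside the access hole, at least 15 mm below the case's top (z of pin_tip in the frame of access_hole below -0.015 m and horizontal distance between pin_tip and access_hole below 0.006 m), for 0.1 s.
2. the tray slides out at least 55 mm while the pin is still in the hole (all of step 1 and value of joint tray above 0.055 m), for 0.1 s.
At the end, for the whole second after the job is handed in: The tray is out by at least 55 mm of its 60 mm, and the pin stands at rest and upright (within 0.08 rad) in the hole of its stand, its tip within 6 mm of the hole's axis and no more than 3 mm above fully home (value of joint tray above 0.055 m and z of pin_tip in the frame of pin_stand below 0.009 m and horizontal distance between pin_tip and pin_stand below 0.006 m and angle between release_pin's own z axis and vertical below 0.08 rad and linear speed of release_pin below 0.02 m/s); the robot touches nothing.
It fails at once if the pin presses on the case, its catch or its tray with more than 20 N (contact force between release_pin and tool_case above 20 N).
It fails at once if the gripper or arm pushes or pulls on the case or tray (more than 2 N) (contact force between any of the fingers, the arm and tool_case above 2 N).
It fails at once if the clay pot is moved by more than 30 mm (distance of clay_pot from where it was at the start of the episode above 0.03 m).
It also fails if it takes over 64 s, if anything falls off the work surface, if the arm or the gripper's body presses on something with over 40 N, if the wrist force passes 120 N, or if a joint passes its speed limit or range.

## Robot

A 6-joint arm with a two-finger parallel gripper is mounted at the origin on a cart in front of the work surface, level with it; the furniture and walls round the work are solid. World frame = base frame: x ahead of the robot, y to its left, z up, the work surface at z = 0. Lengths are in m, angles in rad, forces in N, time in s.
With the tool pointing down it reaches from about 0.35 to 0.85 m from the base axis. Payload 8.1 kg.
Tool frame: the origin (TCP) lies at the centre of the arm's flange, where the gripper is bolted on; the fingertips stand 186 mm ahead of it and the grasp point (between the pads) lies 167 mm ahead of it (robot.grasp_offset is the distance from the TCP to the grasp point, in m); z points along the fingers, y is the line along which they close (so a half turn about z gives the same grasp; the last joint's range is limited). The gripper opens to 93 mm and grips with 3 to 60 N. Pads are 15 mm wide; open, the fingers measure 128 mm over their backs; the gripper's body (75 mm by 188 mm) begins 65 mm behind the grasp point.
Start: joints at [1.152, 0.13, 1.488, -0, 1.523, -0.085], TCP at [0.197, 0.567, 0.405] pointing down, gripper open.
Joint ranges: [-2.96, 2.96], [-0.89, 2.26], [0.02, 2.5], [-1.34, 4.48], [0, 2.73], [-2.66, 2.66]. Speed limits (rad/s): [2.39, 2.39, 2.79, 3.14, 3.14, 3.14].

## Interface

Orientations are given as a rotation vector (axis times angle).
In Python, from plant import robot gives the robot as it stands.
- The arm moves only by the tool drive_tool, never from a script. Its argument "moves" is one flat list of numbers, 7 for each row, row after row: the finger opening in mm, from 0 to 93, then the shift along the tool's x, y, z in mm, then the turn, a rotation vector about the tool's x, y, z in degrees. A call has 1 to 8 rows; each row shifts and turns the commanded pose from where the row before left it, along the tool's axes as they then stand; what a row does not reach is not made up. A row lasts 1/10 s, in which the tool goes at most 50 mm and 8.59 degrees, less where a joint would pass 70% of its speed; a pose out of reach is approached as far as the arm can. A call is refused whole if a number of a shift passes 50 or a number of a turn 8.59, either way. A call with a gripper value outside its range is refused whole. The fingers move at their own pace and stop on an object; "grip_force" is the grip in N (left out, the last holds). Time passes only in rows, so rows that do not move let the fingers close. It gives the time, the measured TCP pose, the force, the opening and the grip force at its end, in the units of the state.
- robot.read_state(): the state, without advancing time (a new reading comes with each control period).
- robot.read_camera(name): name is "scene" or "top" or "wrist"; returns a dict with "color" (400x640x3 uint8, red, green, blue), "depth" (400x640 float32, m along the optical axis (not along the pixel's ray), 0 where there is no reading), "mtx" (3x3 intrinsics, pixels), "R" (3x3) and "t" (3): a world point X has camera coordinates R X + t. Camera axes: x right, y down, z forward; pixel columns grow to the right and rows downward; lengths in m; the calibration is good to about 2 mm. The wrist camera is an equidistant fisheye: a pixel r from the principal point sees the ray r / f radians off the axis. A picture is of the moment at which its call begins.
- robot.close_job(): hands the job in; it is judged then, once.
The state is a dict: "t": time; "q": joint angles; "dq": joint speeds; "joint_torque": joint torques, N m; "tool_pos": TCP position; "orientation": TCP orientation; "force": force on the tool from outside, world axes, zero at the start; "wrist_torque": the same for the moment, N m; "opening": finger opening in m; "gripper_force": force on a finger pad.
Only numpy, scipy, OpenCV 4.12 (cv2) and the standard library are available. Lean on these libraries where they do the work, as an engineer would, in place of code of your own. Each camera call takes 0.05 s, during which the arm holds its last target. There are 200 camera calls.

## Working session

There is one attempt and no reset: what is moved stays moved. The work goes in short steps, Python scripts to look and compute and a tool call to move; the robot and the scene stay as the last step left them, time stands still between calls to the robot, and variables do not carry over. Pictures are saved under pics/ and viewed, at most 10 in all, crops included, and the job is handed in when it is done.

Besides the shell and the picture viewer there is one more tool, called after "Request:" as name(argument=value, ...) on one line, values as JSON. drive_tool: Moves the arm, as the interface text tells. Its arguments: {"type":"object","properties":{"moves":{"type":"array","items":{"type":"number"}},"grip_force":{"type":"number"}},"required":["moves"]}

```bash
mkdir -p pics; cat > h.py <<'E'
import numpy as np,cv2
from plant import robot
def cam(n,save=None):
    c=robot.read_camera(n)
    if save: cv2.imwrite('pics/'+save,c['color'][:,:,::-1])
    np.savez(f'{n}.npz',**{k:np.asarray(v) for k,v in c.items()})
    return c
def world(c):
    K=c['mtx'];d=c['depth'];v,u=np.mgrid[:400,:640]
    p=np.stack([(u-K[0,2])/K[0,0]*d,(v-K[1,2])/K[1,1]*d,d],-1)
    return (p-c['t'])@c['R']
E
python3 - <<'E'
from h import *
s=robot.read_state();print(s)
cam('top','top1.png');cam('scene','scene1.png')
E
```

```text
{'t': 0.0, 'q': array([ 1.15159504e+00,  1.31176184e-01,  1.48923830e+00, -9.98700776e-06,
        1.52302656e+00, -8.54041590e-02]), 'dq': array([2.06248862e-04, 1.11816102e-03, 2.16835974e-03, 1.17698056e-03,
       9.08215329e-05, 7.90577859e-05]), 'joint_torque': array([-1.85082703e-03, -5.59859061e+01, -4.91748226e+01,  7.67574110e-02,
        3.59325169e-02, -1.12333164e-04]), 'tool_pos': array([0.19647194, 0.56668501, 0.40370068]), 'orientation': array([-5.21820479e-01, -3.09749279e+00,  2.81502078e-03]), 'force': array([ 0.58357032,  0.73462347, -0.26477522]), 'wrist_torque': array([-0.03186285,  0.04453568,  0.03347501]), 'gripper_force': 0.0, 'opening': 0.09304755949884508}
```

View pics/top1.png

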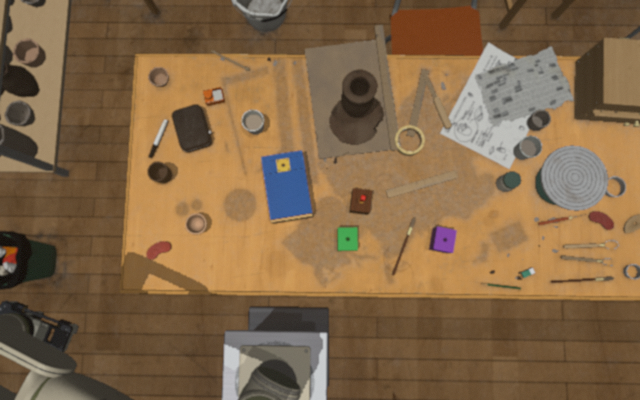

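View pics/scene1.png

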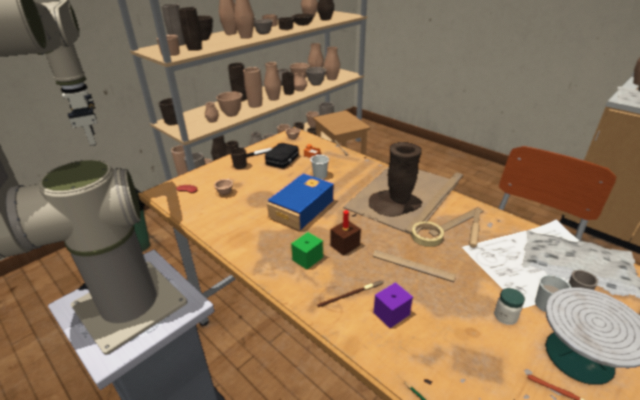

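The top view shows the case at (287,186) with its brass plate at (283,165). The pin and its dark stand are at (361,200), with green and purple decoys at (347,238) and (444,240). A tall sculpture stands at (357,100).

```bash
python3 - <<'E'
from h import *
for n in ('top','scene'):
    c=dict(np.load(n+'.npz'));P=world(c);rgb=c['color'].astype(int)
    hsv=cv2.cvtColor(c['color'],cv2.COLOR_RGB2HSV).astype(int);H,S,V=[hsv[...,i] for i in range(3)]
    R=(P[...,0]>.2)&(P[...,0]<.9)&(abs(P[...,1])<.35)
    top=R&(abs(P[...,2]-.075)<.008)&(H>100)&(H<125)&(S>130)
    def rect(m,nm):
        if m.sum()<8: print(n,nm,'few',m.sum());return
        q=P[m];r=cv2.minAreaRect(q[:,:2].astype(np.float32)*1000);print(n,nm,m.sum(),np.round(r[0],1),np.round(r[1],1),round(r[2],1),'z',np.round(np.percentile(q[:,2],[5,50,95]),4))
    rect(top,'case');rect(R&(abs(P[...,2]-.075)<.008)&(H>15)&(H<35)&(S>100),'brass')
    rect(R&(abs(P[...,2]-.066)<.006)&(V<110)&~((H>35)&(H<160)),'stand')
    rect(R&(P[...,2]>.08)&((H<6)|(H>172))&(S>180)&(V>100)&(P[...,2]<.14),'handle')
E
```

```text
top case 2182 [601.  -31.1] [194.2 123.5] 9.9 z [0.0689 0.0738 0.079 ]
top brass 168 [667.5  21. ] [362.3 649.8] 10.5 z [0.0679 0.0733 0.0789]
top stand 395 [753.8   3.7] [649.9 374.4] 80.5 z [0.0608 0.0651 0.0703]
top handle 24 [ 555.9 -262.4] [12.1 12.8] 89.8 z [0.114  0.1279 0.1316]
scene case 1140 [597.9 -34.2] [199.4 129.4] 9.7 z [0.07   0.0731 0.0755]
scene brass 52 [659.5 -19.5] [34.7 32.9] 21.1 z [0.0699 0.073  0.0751]
scene stand 321 [685.9  27.7] [347.2 645.9] 0.7 z [0.0609 0.0646 0.0692]
scene handle 69 [ 552.  -264.3] [13.7 11.4] 88.2 z [0.0824 0.1035 0.1287]
```

```bash
cat >> h.py <<'E'
from scipy.spatial.transform import Rotation as Ro
def plan(xyz,yaw=None):
    """total shift in present tool axes (mm) to TCP xyz, turn about tool z (deg) so tool y is along yaw (mod 180), tilt rest"""
    s=robot.read_state();R=Ro.from_rotvec(s['orientation']).as_matrix()
    y=np.degrees(np.arctan2(R[1,1],R[0,1]))
    print('t',round(s['t'],2),'pos',np.round(s['tool_pos']*1000,1),'yawY',round(y,2),'z',np.round(R[:,2],4),'F',np.round(s['force'],2),'op',round(s['opening']*1000,2),'gf',round(s['gripper_force'],1))
    print('shift',np.round(R.T@(np.array(xyz)-s['tool_pos'])*1000,1))
    if yaw is not None: print('turn z',round(-((yaw-y+90)%180-90),2),'level', np.round(np.degrees(R.T@np.cross(R[:,2],[0,0,-1])),2))
    return R,s
E
python3 - <<'E'
from h import *
for n in('top','scene'):
    c=dict(np.load(n+'.npz'));P=world(c);near=(np.hypot(P[...,0]-.555,P[...,1]+.263)<.06)&(P[...,2]>.055)&(P[...,2]<.075)
    r=cv2.minAreaRect(P[near][:,:2].astype(np.float32)*1000);print(n,near.sum(),r)
R,s=plan((.54,-.26,.42),0);print(np.round(R,3))
E
```

```text
top 414 ((556.8800659179688, -261.8983459472656), (60.277130126953125, 71.62809753417969), 83.6021499633789)
scene 343 ((555.1958618164062, -264.13885498046875), (63.884769439697266, 75.32675170898438), 82.99241638183594)
t 0.1 pos [196.5 566.7 403.8] yawY 70.88 z [-6.0e-04 -1.5e-03 -1.0e+00] F [-0.34 -0.47  0.14] op 93.34 gf 0.0
shift [-595.4 -668.6  -15.2]
turn z 70.88 level [-0.09 -0.01  0.  ]
[[-0.945  0.328 -0.001]
 [ 0.328  0.945 -0.002]
 [ 0.    -0.002 -1.   ]]
```

Request:
drive_tool(moves=[60, -33, -37, -2, 0, 0, 0, 60, -33, -37, -2, 0, 0, 0, 60, -33, -37, -2, 0, 0, 0, 60, -33, -37, -2, 0, 0, 0, 60, -33, -37, -2, 0, 0, 0, 60, -33, -37, -2, 0, 0, 0, 60, -33, -37, -2, 0, 0, 0, 60, -33, -37, -2, 0, 0, 0])

```text
t: 0.9
tool_pos: [0.349, 0.1989, 0.4206]
orientation: [0.521, 3.098, 0.0]
force: [0.9, 0.4, -0.6]
opening: 0.0602
gripper_force: 0.0
```

Request:
drive_tool(moves=[60, -33, -37, 0, 0, 0, 0, 60, -33, -37, 0, 0, 0, 0, 60, -33, -37, 0, 0, 0, 0, 60, -33, -37, 0, 0, 0, 0, 60, -33, -37, 0, 0, 0, 0, 60, -33, -37, 0, 0, 0, 0, 60, -33, -37, 0, 0, 0, 0, 60, -33, -37, 0, 0, 0, 0])

```text
t: 1.7
tool_pos: [0.5017, -0.1676, 0.4203]
orientation: [-0.523, -3.098, -0.0]
force: [1.1, 0.1, 0.5]
opening: 0.0598
gripper_force: 0.0
```

Request:
drive_tool(moves=[60, -33, -37, 0, 0, 0, 0, 60, -33, -37, 0, 0, 0, 0, 60, 0, 0, 0, 0, 0, -6.2, 60, 0, 0, 0, 0, 0, -6.2, 60, 0, 0, 0, 0, 0, 0, 60, 0, 0, 0, 0, 0, 0])

```text
t: 2.3
tool_pos: [0.5395, -0.2568, 0.4204]
orientation: [-0.189, -3.135, -0.001]
force: [0.6, 0.9, 0.2]
opening: 0.0606
gripper_force: 0.0
```

```bash
python3 - <<'E'
from h import *
c=cam('wrist','w1.png');print(c['mtx'],c['R'],-c['R'].T@c['t'])
plan((.555,-.263,.273),83.3)
E
```

```text
[[309.70691629   0.         317.04608095]
 [  0.         309.70691629 199.32077366]
 [  0.           0.           1.        ]] [[ 0.12048797  0.99271424  0.00104259]
 [ 0.95180173 -0.1158206   0.28400539]
 [ 0.28205694 -0.03322689 -0.95882212]] [ 0.45943357 -0.2478965   0.39955207]
t 2.35 pos [ 539.5 -256.7  420.6] yawY 83.12 z [-2.e-04  1.e-04 -1.e+00] F [ 0.75 -0.75 -0.08] op 60.2 gf 0.0
shift [-16.2  -4.5 147.6]
turn z -0.18 level [ 0.01 -0.01  0.  ]
```

View pics/w1.png

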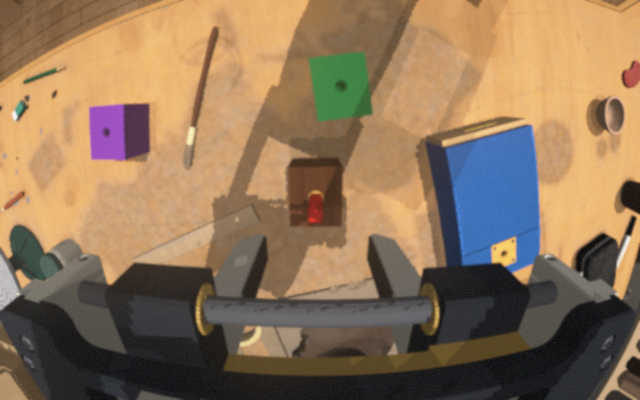

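The wrist view shows the pin handle at about (315,208) in its dark stand between the fingers. The brass hole is at (504,254).

```bash
cat >> h.py <<'E'
def rays(c,u,v):
    K=c['mtx'];a=(u-K[0,2])/K[0,0];b=(v-K[1,2])/K[1,1];th=np.hypot(a,b)+1e-9
    return np.stack([np.sin(th)*a/th,np.sin(th)*b/th,np.cos(th)],-1)
def wworld(c):
    v,u=np.mgrid[:400,:640];r=rays(c,u,v);d=c['depth']
    return (r/np.maximum(r[...,2:],.05)*d[...,None]-c['t'])@c['R']
def pix2z(c,u,v,z):
    r=rays(c,np.array(u,float),np.array(v,float))@c['R'];o=-c['R'].T@c['t'];return o+r*((z-o[2])/r[...,2])[...,None]
def meas(c):
    P=wworld(c);hsv=cv2.cvtColor(c['color'],cv2.COLOR_RGB2HSV).astype(int);H,S,V=[hsv[...,i] for i in range(3)]
    def rect(m,nm):
        m=cv2.morphologyEx(m.astype(np.uint8),cv2.MORPH_OPEN,np.ones((2,2)))>0
        if m.sum()<8: print(nm,'few',m.sum());return
        q=P[m];r=cv2.minAreaRect(q[:,:2].astype(np.float32)*1000);print(nm,m.sum(),np.round(r[0],1),np.round(r[1],1),round(r[2],1),'z',np.round(np.percentile(q[:,2],[5,50,95])*1000,1))
    nc=(P[...,0]>.45)&(P[...,0]<.75)&(P[...,1]>-.15)&(P[...,1]<.1)&(abs(P[...,2]-.075)<.01)
    rect(nc&(H>100)&(H<125)&(S>130),'case'); rect(nc&(P[...,0]>.62)&(H>15)&(H<35)&(S>90),'brass')
    ns=np.hypot(P[...,0]-.555,P[...,1]+.263)<.06
    rect(ns&(abs(P[...,2]-.066)<.007),'stand')
    red=ns&((H<8)|(H>172))&(S>170)&(V>90)
    rect(red&(abs(P[...,2]-.13)<.006),'hand top')
    return P,H,S,V,red
E
python3 - <<'E'
from h import *
c=dict(np.load('wrist.npz'));P,H,S,V,red=meas(c)
print(np.round(pix2z(c,[504],[254],.075)*1000,1))
bm=(H>15)&(H<35)&(S>90);sub=V[236:272,486:522];print(np.where(sub<90))
E
```

```text
case 10033 [567. -47.] [430.5 188.2] 42.7 z [73.  74.3 75.5]
brass 495 [ 579.8 -121.2] [347.   41.9] 53.4 z [72.6 74.2 75.6]
stand 2872 [ 538.8 -256.6] [ 69.8 159.7] 82.6 z [63.5 65.1 66.6]
hand top 201 [ 522.8 -257.3] [ 13. 128.] 84.5 z [ 64.7 128.7 130.1]
[[661.6 -18.5  75. ]]
(array([28, 28, 28, 28, 28, 28, 28, 28, 28, 28, 28, 28, 28, 28, 28, 29, 29,
       29, 29, 29, 29, 29, 29, 29, 29, 29, 29, 29, 29, 29, 29, 30, 30, 30,
       30, 30, 30, 30, 30, 30, 30, 30, 30, 30, 30, 30, 30, 30, 31, 31, 31,
       31, 31, 31, 31, 31, 31, 31, 31, 31, 31, 31, 31, 31, 31, 31, 31, 32,
       32, 32, 32, 32, 32, 32, 32, 32, 32, 32, 32, 32, 32, 32, 32, 32, 32,
       32, 32, 33, 33, 33, 33, 33, 33, 33, 33, 33, 33, 33, 33, 33, 33, 33,
       33, 33, 33, 33, 33, 33, 34, 34, 34, 34, 34, 34, 34, 34, 34, 34, 34,
       34, 34, 34, 34, 34, 34, 34, 34, 34, 34, 34, 35, 35, 35, 35, 35, 35,
       35, 35, 35, 35, 35, 35, 35, 35, 35, 35, 35, 35, 35, 35, 35, 35, 35]), array([ 0,  1,  2,  3,  4,  5,  6,  7,  8,  9, 10, 11, 12, 13, 14,  0,  1,
        2,  3,  4,  5,  6,  7,  8,  9, 10, 11, 12, 13, 14, 15,  0,  1,  2,
        3,  4,  5,  6,  7,  8,  9, 10, 11, 12, 13, 14, 15, 16,  0,  1,  2,
        3,  4,  5,  6,  7,  8,  9, 10, 11, 12, 13, 14, 15, 16, 17, 18,  0,
        1,  2,  3,  4,  5,  6,  7,  8,  9, 10, 11, 12, 13, 14, 15, 16, 17,
       18, 19,  0,  1,  2,  3,  4,  5,  6,  7,  8,  9, 10, 11, 12, 13, 14,
       15, 16, 17, 18, 19, 20,  0,  1,  2,  3,  4,  5,  6,  7,  8,  9, 10,
       11, 12, 13, 14, 15, 16, 17, 18, 19, 20, 21,  0,  1,  2,  3,  4,  5,
        6,  7,  8,  9, 10, 11, 12, 13, 14, 15, 16, 17, 18, 19, 20, 21, 22]))
```

```bash
python3 - <<'E'
s=open('h.py').read()
s=s.replace("np.ones((2,2)))>0\n","np.ones((2,2)))\n        n,l,st,_=cv2.connectedComponentsWithStats(m,connectivity=4);m=l==(1+np.argmax(st[1:,4])) if n>1 else m>0\n")
open('h.py','w').write(s)
E
python3 - <<'E'
from h import *
c=dict(np.load('wrist.npz'));P,*_=meas(c)
E
```

```text
case 10033 [567. -47.] [430.5 188.2] 42.7 z [73.  74.3 75.5]
brass 495 [ 579.8 -121.2] [347.   41.9] 53.4 z [72.6 74.2 75.6]
stand 2872 [ 538.8 -256.6] [ 69.8 159.7] 82.6 z [63.5 65.1 66.6]
hand top 201 [ 522.8 -257.3] [ 13. 128.] 84.5 z [ 64.7 128.7 130.1]
```

```bash
sed -i 's/np.ones((2,2))/np.ones((3,3))/' h.py; python3 - <<'E'
from h import *
c=dict(np.load('wrist.npz'));P,*_=meas(c)
E
```

```text
case 10025 [599.3 -31. ] [196.4 128.3] 10.0 z [73.  74.3 75.5]
brass 486 [661.  -19.1] [39.6 38. ] 7.2 z [72.7 74.2 75.4]
stand 2870 [ 555.1 -261.6] [60.3 70.3] 83.3 z [63.8 65.1 66.4]
hand top 201 [ 554.5 -261.5] [12.2 13.9] 82.7 z [126.  128.7 129.9]
```

Request:
drive_tool(moves=[60, -16, -3, 0, 0, 0, 0, 60, 0, 0, 45, 0, 0, 0, 60, 0, 0, 45, 0, 0, 0, 60, 0, 0, 35, 0, 0, 0, 60, 0, 0, 18, 0, 0, 0, 60, 0, 0, 5, 0, 0, 0, 60, 0, 0, 0, 0, 0, 0])

```text
t: 3.05
tool_pos: [0.555, -0.2614, 0.2726]
orientation: [-0.185, -3.135, -0.001]
force: [0.1, -0.4, 0.2]
opening: 0.0604
gripper_force: 0.0
```

Request:
drive_tool(moves=[5, 0, 0, 0, 0, 0, 0, 5, 0, 0, 0, 0, 0, 0, 5, 0, 0, 0, 0, 0, 0, 5, 0, 0, 0, 0, 0, 0, 5, 0, 0, 0, 0, 0, 0, 5, 0, 0, 0, 0, 0, 0], grip_force=25)

```text
t: 3.65
tool_pos: [0.5551, -0.2618, 0.2729]
orientation: [0.184, 3.136, -0.0]
force: [0.4, 0.7, 0.5]
opening: 0.0168
gripper_force: 0.4
```

```bash
python3 - <<'E'
from h import *
plan((.5548,-.2616,.273),83.2)
c=cam('wrist','w2.png');meas(c)
E
```

```text
t 3.65 pos [ 555.1 -261.8  272.9] yawY 83.27 z [ 1.e-04 -1.e-04 -1.e+00] F [0.36 0.7  0.49] op 16.8 gf 0.4
shift [ 0.3  0.2 -0.1]
turn z 0.07 level [-0.    0.01  0.  ]
case 12502 [586.6 -33.5] [172.  129.7] 10.3 z [72.6 74.2 75.3]
brass few 0
stand 5096 [ 548.2 -260.4] [60.2 57.7] 84.3 z [64.  65.1 66.3]
hand top 699 [ 554.6 -261.3] [12.9 13.8] 83.9 z [125.5 128.6 129.8]
```

View pics/w2.png

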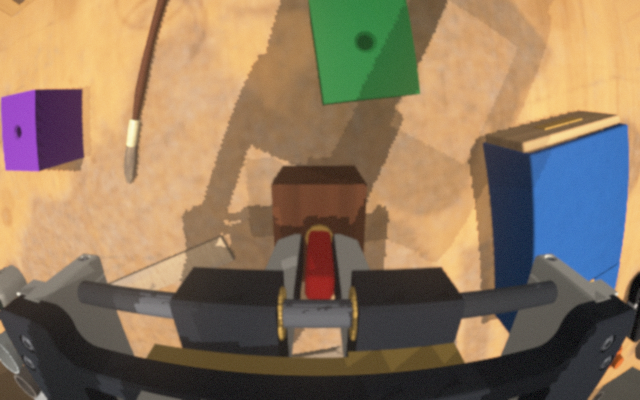

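The fingers straddle the handle at (318,262) but have not closed yet. I'll let them finish, then lift.

Request:
drive_tool(moves=[5, 0, 0, 0, 0, 0, 0, 5, 0, 0, 0, 0, 0, 0, 5, 0, 0, 0, 0, 0, 0, 5, 0, 0, 0, 0, 0, 0], grip_force=30)

```text
t: 4.1
tool_pos: [0.5551, -0.2618, 0.2728]
orientation: [-0.184, -3.136, -0.0]
force: [-1.0, 0.2, 0.9]
opening: 0.0137
gripper_force: 30.0
```

Request:
drive_tool(moves=[5, 0, 0, -5, 0, 0, 0, 5, 0, 0, -15, 0, 0, 0, 5, 0, 0, -25, 0, 0, 0, 5, 0, 0, -30, 0, 0, 0, 5, 0, 0, -30, 0, 0, 0, 5, 0, 0, -10, 0, 0, 0, 5, 0, 0, 0, 0, 0, 0])

```text
t: 4.8
tool_pos: [0.5556, -0.2621, 0.3906]
orientation: [0.184, 3.132, -0.003]
force: [-0.0, 0.2, -0.7]
opening: 0.0138
gripper_force: 30.0
```

```bash
python3 - <<'E'
from h import *
# pin directly over hole
plan((.661,-.0198,.388),83.2)
c=cam('wrist');meas(c)
s=cam('scene')
cv2.imwrite('pics/s2.png',cv2.resize(s['color'][60:300,200:500,::-1],None,fx=2,fy=2))
E
```

```text
t 4.8 pos [ 555.6 -262.1  390.6] yawY 83.28 z [ 0.0042 -0.0024 -1.    ] F [-0.04  0.24 -0.69] op 13.82 gf 30.0
shift [-76.3 253.    2.5]
turn z 0.08 level [-0.11  0.25  0.  ]
case 11872 [600.1 -30.7] [198.1 130.1] 10.4 z [73.  74.3 75.4]
brass 604 [661.7 -17.9] [41. 39.] 9.7 z [72.4 74.2 75.4]
stand 3733 [ 555.1 -261.7] [60.3 70.1] 83.3 z [63.8 65.1 66.3]
hand top few 0
```

View pics/s2.png

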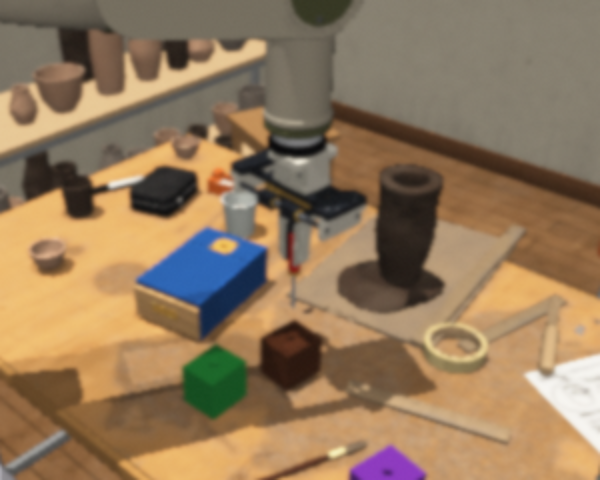

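The scene view shows the pin lifted clear and hanging straight in the gripper. Next I carry it over the hole.

Request:
drive_tool(moves=[5, -12, 42, 0, 0, 0, 0, 5, -13, 42, 0, 0, 0, 0, 5, -13, 42, 0, 0, 0, 0, 5, -13, 42, 0, 0, 0, 0, 5, -13, 42, 0, 0, 0, 0, 5, -10, 33, 0, 0, 0, 0, 5, -2, 10, 0, 0, 0, 0, 5, 0, 0, 0, 0, 0, 0])

```text
t: 5.7
tool_pos: [0.66, -0.018, 0.3853]
orientation: [-0.18, -3.133, -0.0]
force: [-0.3, 0.1, -1.4]
opening: 0.0139
gripper_force: 30.0
```

```bash
python3 - <<'E'
from h import *
R,s=plan((.661,-.0198,.388),83.2)
c=cam('wrist');meas(c)
cv2.imwrite('pics/w3.png',cv2.resize(c['color'][120:320,220:440,::-1],None,fx=3,fy=3))
def w2p(c,X):
    p=c['R']@X+c['t'];th=np.arctan2(np.hypot(p[0],p[1]),p[2]);r=c['mtx'][0,0]*th;return r*p[:2]/np.hypot(*p[:2])+c['mtx'][:2,2]
for X in ((.661,-.0198,.075),s['tool_pos']-[0,0,.2668]): print(w2p(c,np.array(X)))
E
```

```text
t 5.7 pos [660.  -18.  385.3] yawY 83.42 z [-3.6e-03  3.0e-04 -1.0e+00] F [-0.26  0.07 -1.43] op 13.85 gf 30.0
shift [-1.2 -1.7 -2.7]
turn z 0.22 level [-0.   -0.21  0.  ]
case 21048 [599.9 -29.4] [195.  127.1] 10.0 z [72.9 74.2 75.4]
brass 1332 [661.3 -18.6] [39.2 39.1] 9.7 z [72.7 74.1 75.2]
stand 2340 [ 555.3 -261.2] [62.7 70.4] 83.2 z [62.7 64.9 66.1]
hand top few 0
[315.87958124 196.29692197]
[317.78457194 209.06542816]
```

View pics/w3.png

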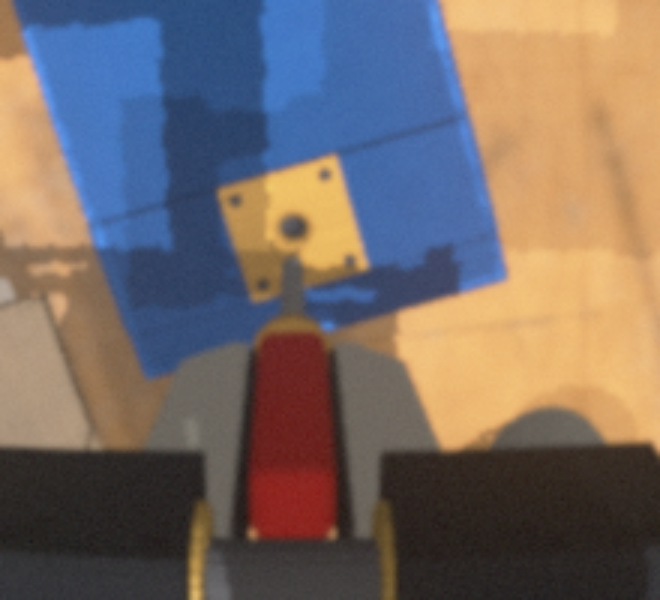

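The hole is at crop (293,228), full-image (317.7,196), and the pin tip is just above it at crop (292,257). I'll lower the tip to about 10 mm above the plate and check again.

Request:
drive_tool(moves=[5, -1.3, -0.6, 8, 0, 0, 0, 5, 0, 0, 12, 0, 0, 0, 5, 0, 0, 8, 0, 0, 0, 5, 0, 0, 4, 0, 0, 0, 5, 0, 0, 0, 0, 0, 0, 5, 0, 0, 0, 0, 0, 0])

```text
t: 6.35
tool_pos: [0.6614, -0.0204, 0.3558]
orientation: [0.185, 3.136, -0.0]
force: [-0.3, -0.2, -0.8]
opening: 0.0133
gripper_force: 30.0
```

```bash
cat >> h.py <<'E'
def w2p(c,X):
    p=c['R']@X+c['t'];th=np.arctan2(np.hypot(p[0],p[1]),p[2]);r=c['mtx'][0,0]*th;return r*p[:2]/np.hypot(*p[:2])+c['mtx'][:2,2]
E
python3 - <<'E'
from h import *
R,s=plan((.6612,-.0187,.353),83.2)
c=cam('wrist');meas(c)
cv2.imwrite('pics/w4.png',cv2.resize(c['color'][160:260,260:380,::-1],None,fx=6,fy=6,interpolation=cv2.INTER_CUBIC))
for X in ((.6612,-.0187,.075),s['tool_pos']-[0,0,.2668]): print((w2p(c,np.array(X))-[260,160])*6+2.5)
E
```

```text
t 6.35 pos [661.4 -20.4 355.8] yawY 83.26 z [ 1.e-04 -1.e-04 -1.e+00] F [-0.33 -0.19 -0.79] op 13.31 gf 30.0
shift [0.4 1.7 2.8]
turn z 0.06 level [-0.    0.01  0.  ]
case 26140 [599.9 -29.2] [195.4 127.1] 9.8 z [73.  74.1 75.3]
brass 1550 [661.2 -18.4] [39.3 39.2] 10.4 z [72.9 74.1 75.3]
stand 2578 [ 555.  -260.6] [62.2 70.4] 83.2 z [62.2 64.9 66.1]
hand top few 0
[360.18221328 257.58104706]
[348.87798819 290.26799042]
```

View pics/w4.png

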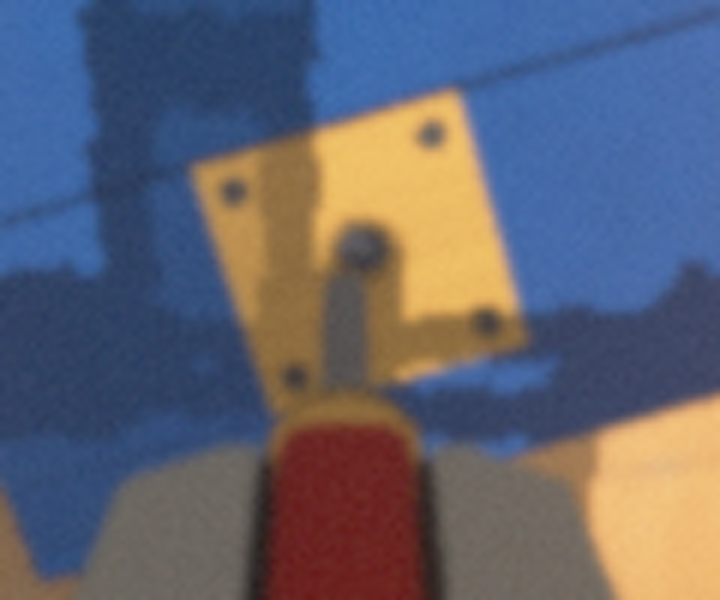

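The plate centre and hole are at crop (361,253). The tip column is 347, so the pin must shift about 1.7 mm along tool +y. The predicted and seen tip positions agree.

Request:
drive_tool(moves=[5, 0.8, 1.6, 3, 0, 0, 0, 5, 0, 0, 4, 0, 0, 0, 5, 0, 0, 3, 0, 0, 0, 5, 0, 0, 0, 0, 0, 0, 5, 0, 0, 0, 0, 0, 0])

```text
t: 6.9
tool_pos: [0.6608, -0.0185, 0.3455]
orientation: [-0.184, -3.136, 0.0]
force: [-0.4, -0.4, 0.2]
opening: 0.0136
gripper_force: 30.0
```

Request:
drive_tool(moves=[5, 0, 0, 1, 0, 0, 0, 5, 0, 0, 1, 0, 0, 0, 5, 0, 0, 1, 0, 0, 0, 5, 0, 0, 1, 0, 0, 0, 5, 0, 0, 0, 0, 0, 0])

```text
t: 7.4
tool_pos: [0.6608, -0.0185, 0.3415]
orientation: [-0.184, -3.136, -0.0]
force: [0.9, 0.1, -0.7]
opening: 0.0139
gripper_force: 30.0
```

Request:
drive_tool(moves=[5, 0, 0, 1, 0, 0, 0, 5, 0, 0, 1, 0, 0, 0, 5, 0, 0, 1, 0, 0, 0, 5, 0, 0, 0, 0, 0, 0])

```text
t: 7.8
tool_pos: [0.6608, -0.0185, 0.3385]
orientation: [-0.184, -3.136, 0.0]
force: [0.2, 0.6, -0.6]
opening: 0.0135
gripper_force: 30.0
```

Request:
drive_tool(moves=[5, 0, 0, 1, 0, 0, 0, 5, 0, 0, 1, 0, 0, 0, 5, 0, 0, 1, 0, 0, 0, 5, 0, 0, 0, 0, 0, 0])

```text
t: 8.2
tool_pos: [0.6608, -0.0185, 0.3355]
orientation: [-0.184, -3.136, -0.0]
force: [0.6, -0.7, -1.2]
opening: 0.0136
gripper_force: 30.0
```

In the hole with no contact force. I'll go down to just above the highest the pad could be.

Request:
drive_tool(moves=[5, 0, 0, 2, 0, 0, 0, 5, 0, 0, 2, 0, 0, 0, 5, 0, 0, 2, 0, 0, 0, 5, 0, 0, 2, 0, 0, 0, 5, 0, 0, 2, 0, 0, 0, 5, 0, 0, 2, 0, 0, 0, 5, 0, 0, 0, 0, 0, 0])

```text
t: 8.9
tool_pos: [0.6607, -0.0185, 0.3232]
orientation: [-0.184, -3.135, -0.0]
force: [0.5, -0.0, -0.5]
opening: 0.014
gripper_force: 30.0
```

Request:
drive_tool(moves=[5, 0, 0, 1, 0, 0, 0, 5, 0, 0, 1, 0, 0, 0, 5, 0, 0, 1, 0, 0, 0, 5, 0, 0, 1, 0, 0, 0, 5, 0, 0, 1, 0, 0, 0, 5, 0, 0, 0, 0, 0, 0])

```text
t: 9.5
tool_pos: [0.6608, -0.0185, 0.3185]
orientation: [-0.184, -3.136, -0.0]
force: [0.1, -0.7, -0.0]
opening: 0.0142
gripper_force: 30.0
```

Request:
drive_tool(moves=[5, 0, 0, 1, 0, 0, 0, 5, 0, 0, 1, 0, 0, 0, 5, 0, 0, 1, 0, 0, 0, 5, 0, 0, 1, 0, 0, 0, 5, 0, 0, 0, 0, 0, 0])

```text
t: 10.0
tool_pos: [0.661, -0.0185, 0.3153]
orientation: [0.184, 3.135, -0.0]
force: [-0.5, 0.2, 4.6]
opening: 0.0138
gripper_force: 30.0
```

Contact with the pad. I'll press to about 9.5 N in small steps.

Request:
drive_tool(moves=[5, 0, 0, 1, 0, 0, 0, 5, 0, 0, 1, 0, 0, 0, 5, 0, 0, 1, 0, 0, 0, 5, 0, 0, 0, 0, 0, 0])

```text
t: 10.4
tool_pos: [0.6611, -0.0185, 0.3125]
orientation: [0.184, 3.135, 0.0]
force: [-1.4, 0.6, 5.7]
opening: 0.0139
gripper_force: 30.0
```

Request:
drive_tool(moves=[5, 0, 0, 1, 0, 0, 0, 5, 0, 0, 1, 0, 0, 0, 5, 0, 0, 1, 0, 0, 0, 5, 0, 0, 0, 0, 0, 0, 5, 0, 0, 0, 0, 0, 0])

```text
t: 10.9
tool_pos: [0.6612, -0.0185, 0.3098]
orientation: [0.184, 3.134, -0.0]
force: [-1.6, 0.4, 7.1]
opening: 0.0138
gripper_force: 30.0
```

Request:
drive_tool(moves=[5, 0, 0, 1, 0, 0, 0, 5, 0, 0, 0, 0, 0, 0, 5, 0, 0, 0, 0, 0, 0])

```text
t: 11.2
tool_pos: [0.6612, -0.0185, 0.309]
orientation: [0.184, 3.134, -0.0]
force: [-1.0, -0.2, 8.4]
opening: 0.0144
gripper_force: 30.0
```

```bash
python3 - <<'E'
from h import *
for _ in range(3):
    c=cam('wrist');plan((.661,-.0187,.31))
P=wworld(c);m=(P[...,2]>.01)&(P[...,2]<.085)&(P[...,0]<.62)&(P[...,0]>.3)&(abs(P[...,1]+.03)<.05);a=np.radians(10)
q=P[m]-[.6,-.0305,0];d=q[:,0]*np.cos(a)+q[:,1]*np.sin(a);print('front',np.percentile(d,[.2,1]))
cv2.imwrite('pics/w5.png',c['color'][:,:,::-1])
E
```

```text
t 11.25 pos [661.2 -18.5 309. ] yawY 83.28 z [ 1.9e-03 -1.0e-04 -1.0e+00] F [-2.05  1.08  7.61] op 14.16 gf 30.0
shift [ 0.2 -0.2 -1. ]
t 11.3 pos [661.2 -18.5 309. ] yawY 83.27 z [ 1.9e-03 -1.0e-04 -1.0e+00] F [-1.22  0.32  8.24] op 14.1 gf 30.0
shift [ 0.2 -0.2 -1. ]
t 11.35 pos [661.2 -18.5 309. ] yawY 83.28 z [ 1.9e-03 -2.0e-04 -1.0e+00] F [-1.18  0.64  8.08] op 13.61 gf 30.0
shift [ 0.2 -0.2 -1. ]
front [-0.12388862 -0.11937102]
```

Request:
drive_tool(moves=[5, 0, 0, 1, 0, 0, 0, 5, 0, 0, 0.5, 0, 0, 0, 5, 0, 0, 0, 0, 0, 0, 5, 0, 0, 0, 0, 0, 0])

```text
t: 11.75
tool_pos: [0.6613, -0.0185, 0.3077]
orientation: [0.184, 3.134, -0.0]
force: [-1.6, 0.1, 9.7]
opening: 0.014
gripper_force: 30.0
```

Request:
drive_tool(moves=[5, 0, 0, 0, 0, 0, 0, 5, 0, 0, 0, 0, 0, 0, 5, 0, 0, 0, 0, 0, 0, 5, 0, 0, 0, 0, 0, 0, 5, 0, 0, 0, 0, 0, 0, 5, 0, 0, 0, 0, 0, 0, 5, 0, 0, 0, 0, 0, 0, 5, 0, 0, 0, 0, 0, 0])

```text
t: 12.55
tool_pos: [0.6613, -0.0185, 0.3078]
orientation: [0.184, 3.134, -0.0]
force: [-1.7, -0.2, 8.6]
opening: 0.0139
gripper_force: 30.0
```

```bash
cat > tray.py <<'E'
from h import *
c=cam('wrist');plan((.661,-.0187,.31))
P=wworld(c);m=(P[...,2]>.02)&(P[...,2]<.085)&(P[...,0]<.62)&(P[...,0]>.3)&(abs(P[...,1]+.04)<.04);a=np.radians(10)
q=P[m]-[.6,-.0305,0];d=q[:,0]*np.cos(a)+q[:,1]*np.sin(a);print('front',np.percentile(d,[.2,1]))
cv2.imwrite('pics/w5.png',c['color'][:,:,::-1])
E
python3 tray.py
```

```text
t 12.6 pos [661.3 -18.5 307.8] yawY 83.28 z [ 2.2e-03 -2.0e-04 -1.0e+00] F [-1.72  0.76  8.44] op 13.56 gf 30.0
shift [ 0.2 -0.2 -2.2]
front [-0.09837885 -0.09667008]
```

Request:
drive_tool(moves=[5, 0, 0, 0.5, 0, 0, 0, 5, 0, 0, 0, 0, 0, 0, 5, 0, 0, 0, 0, 0, 0, 5, 0, 0, 0, 0, 0, 0, 5, 0, 0, 0, 0, 0, 0, 5, 0, 0, 0, 0, 0, 0, 5, 0, 0, 0, 0, 0, 0, 5, 0, 0, 0, 0, 0, 0])

```text
t: 13.4
tool_pos: [0.6613, -0.0185, 0.3073]
orientation: [0.184, 3.134, -0.0]
force: [-2.4, 0.3, 10.2]
opening: 0.0137
gripper_force: 30.0
```

```bash
python3 tray.py
```

```text
t 13.45 pos [661.3 -18.5 307.3] yawY 83.28 z [ 2.3e-03 -2.0e-04 -1.0e+00] F [-1.61  0.57  9.81] op 13.85 gf 30.0
shift [ 0.2 -0.2 -2.7]
front [-0.0984017  -0.09669698]
```

View pics/w5.png

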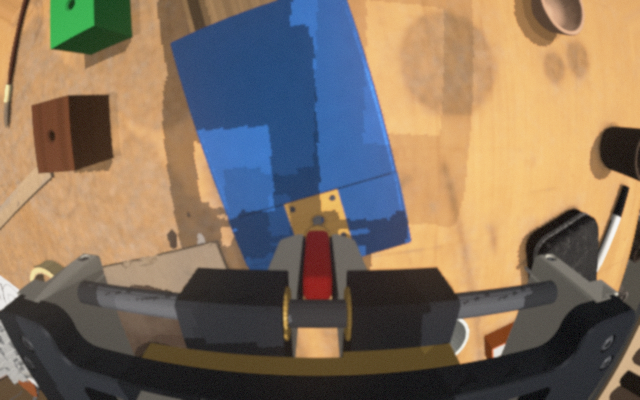

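The wrist image cuts off the case front at row 0, so I'll check the tray in the top and scene depth.

```bash
cat > tray.py <<'E'
from h import *
plan((.661,-.0187,.31));a=np.radians(10)
for n in('top','scene'):
    c0=dict(np.load(n+'.npz')) ; c=cam(n)
    for k in(c0,c):
        q=world(k)-[.6,-.0305,0];d=q[...,0]*np.cos(a)+q[...,1]*np.sin(a);l=-q[...,0]*np.sin(a)+q[...,1]*np.cos(a)
        m=(abs(l)<.05)&(d<-.08)&(d>-.2)&(q[...,2]>.02)&(q[...,2]<.09);print(n,m.sum(),np.percentile(d[m],[1,5,50]))
E
python3 tray.py
```

```text
t 13.45 pos [661.3 -18.5 307.3] yawY 83.28 z [ 2.3e-03 -2.0e-04 -1.0e+00] F [-1.61  0.57  9.81] op 13.85 gf 30.0
shift [ 0.2 -0.2 -2.7]
top 325 [-0.10674666 -0.10593024 -0.09563051]
top 331 [-0.16581249 -0.16514877 -0.11302089]
scene 451 [-0.11090946 -0.10944272 -0.10588557]
scene 509 [-0.16961486 -0.16864928 -0.16444728]
```

The tray is out by 60 mm. I'll withdraw straight up and carry the pin back.

Request:
drive_tool(moves=[5, 0, 0, -3, 0, 0, 0, 5, 0, 0, -6, 0, 0, 0, 5, 0, 0, -10, 0, 0, 0, 5, 0, 0, -15, 0, 0, 0, 5, 0, 0, -18, 0, 0, 0, 5, 0, 0, -20, 0, 0, 0, 5, 0, 0, -12, 0, 0, 0, 5, 0, 0, 0, 0, 0, 0])

```text
t: 14.35
tool_pos: [0.6613, -0.0186, 0.3927]
orientation: [0.184, 3.132, -0.0]
force: [-0.3, -0.1, -0.0]
opening: 0.0138
gripper_force: 30.0
```

Request:
drive_tool(moves=[5, 5, -18, 0, 0, 0, 0, 5, 12, -40, 0, 0, 0, 0, 5, 13, -42, 0, 0, 0, 0, 5, 13, -42, 0, 0, 0, 0, 5, 13, -42, 0, 0, 0, 0, 5, 12, -40, 0, 0, 0, 0, 5, 6, -20, 0, 0, 0, 0, 5, 2, -8, 0, 0, 0, 0])

```text
t: 15.15
tool_pos: [0.5539, -0.2625, 0.3882]
orientation: [-0.189, -3.133, -0.001]
force: [0.1, 0.1, -0.9]
opening: 0.0134
gripper_force: 30.0
```

Request:
drive_tool(moves=[5, 0, 0, 5, 0, 0, 0, 5, 0, 0, 0, 0, 0, 0, 5, 0, 0, 0, 0, 0, 0, 5, 0, 0, 0, 0, 0, 0])

```text
t: 15.55
tool_pos: [0.5564, -0.2587, 0.3846]
orientation: [-0.181, -3.136, -0.0]
force: [-0.3, 0.9, 0.3]
opening: 0.0142
gripper_force: 30.0
```

```bash
python3 tray.py; python3 - <<'E'
from h import *
R,s=plan((.5551,-.2618,.345),83.3)
c=cam('wrist');P,H,S,V,red=meas(c)
z=P[...,2];m=((H<8)|(H>172))&(S>170)&(V>90)&(np.hypot(P[...,0]-.555,P[...,1]+.262)<.03)&(z>.13)
print('handle top-tcp',np.percentile(z[m],[1,50,97,99.5])-s['tool_pos'][2])
cv2.imwrite('pics/w6.png',cv2.resize(c['color'][150:300,240:400,::-1],None,fx=4,fy=4,interpolation=cv2.INTER_CUBIC))
for X in ((.5551,-.2617,.066),s['tool_pos']-[0,0,.2668]): print((w2p(c,np.array(X))-[240,150])*4+1.5)
E
```

```text
t 15.55 pos [ 556.4 -258.7  384.6] yawY 83.38 z [-1.e-04  3.e-04 -1.e+00] F [-0.25  0.9   0.33] op 14.18 gf 30.0
shift [-76.3 250.5  74.7]
top 331 [-0.16581249 -0.16514877 -0.11302089]
top 382 [-0.16551166 -0.16483105 -0.09704535]
scene 509 [-0.16961486 -0.16864928 -0.16444728]
scene 510 [-0.16966951 -0.16865068 -0.16466371]
t 15.65 pos [ 556.3 -259.   384.9] yawY 83.36 z [ 2.e-04 -0.e+00 -1.e+00] F [ 1.01  0.24 -1.14] op 13.48 gf 30.0
shift [ 0.9 -2.9 39.9]
turn z 0.06 level [-0.    0.01  0.  ]
case 12125 [599.7 -30.9] [197.6 128.7] 10.1 z [73.  74.3 75.4]
brass 628 [661.4 -18.7] [40.6 39.7] 14.0 z [72.6 74.2 75.3]
stand 3887 [ 555.3 -261. ] [60.7 70.5] 83.4 z [63.9 65.1 66.3]
hand top few 0
handle top-tcp [-0.19748827 -0.15307045 -0.14308079 -0.14246282]
[300.74980435 164.76704368]
[312.61147329 233.24855133]
```

View pics/w6.png

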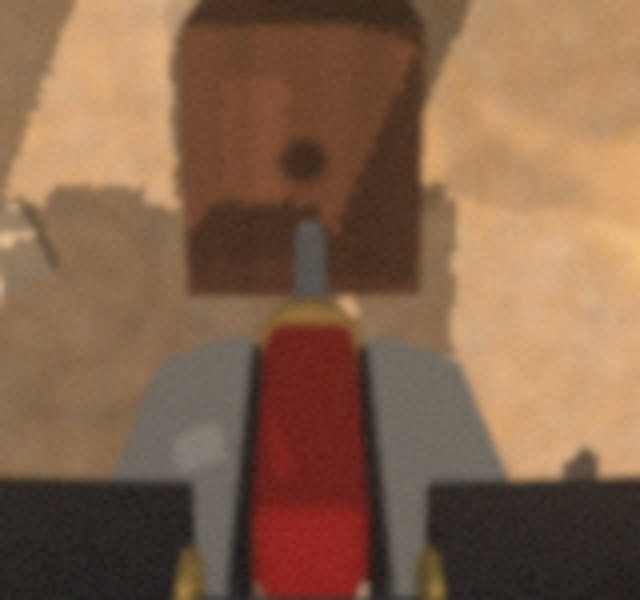

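The handle shows no slip, with its top 142.5 mm below the TCP. The pin is upright over the stand, its tip at crop (311,222) and the hole at (303,160). I'll align and lower it.

Request:
drive_tool(moves=[5, 1.2, -2.6, 5, 0, 0, 0, 5, 0, 0, 12, 0, 0, 0, 5, 0, 0, 14, 0, 0, 0, 5, 0, 0, 9, 0, 0, 0, 5, 0, 0, 4, 0, 0, 0, 5, 0, 0, 0, 0, 0, 0, 5, 0, 0, 0, 0, 0, 0])

```text
t: 16.4
tool_pos: [0.5544, -0.2624, 0.341]
orientation: [0.184, 3.136, -0.0]
force: [-0.4, -0.2, -0.9]
opening: 0.0137
gripper_force: 30.0
```

Request:
drive_tool(moves=[5, -0.3, 0.8, 3, 0, 0, 0, 5, 0, 0, 3, 0, 0, 0, 5, 0, 0, 1, 0, 0, 0, 5, 0, 0, 1, 0, 0, 0, 5, 0, 0, 1, 0, 0, 0, 5, 0, 0, 1, 0, 0, 0, 5, 0, 0, 0, 0, 0, 0])

```text
t: 17.1
tool_pos: [0.5547, -0.2616, 0.3306]
orientation: [-0.184, -3.136, -0.0]
force: [-0.5, -0.7, -1.3]
opening: 0.0139
gripper_force: 30.0
```

Request:
drive_tool(moves=[5, 0, 0, 1, 0, 0, 0, 5, 0, 0, 1, 0, 0, 0, 5, 0, 0, 1, 0, 0, 0, 5, 0, 0, 1, 0, 0, 0, 5, 0, 0, 0, 0, 0, 0])

```text
t: 17.6
tool_pos: [0.5547, -0.2615, 0.3265]
orientation: [-0.184, -3.136, -0.0]
force: [-1.1, 0.2, -0.8]
opening: 0.0136
gripper_force: 30.0
```

Tip is at about 60 mm, inside the hole and free. I'll lower it towards home at TCP z ≈ 272.8.

Request:
drive_tool(moves=[5, 0, 0, 4, 0, 0, 0, 5, 0, 0, 8, 0, 0, 0, 5, 0, 0, 8, 0, 0, 0, 5, 0, 0, 8, 0, 0, 0, 5, 0, 0, 8, 0, 0, 0, 5, 0, 0, 8, 0, 0, 0, 5, 0, 0, 4, 0, 0, 0, 5, 0, 0, 0, 0, 0, 0])

```text
t: 18.4
tool_pos: [0.5544, -0.2614, 0.2777]
orientation: [-0.184, -3.135, -0.001]
force: [0.4, -0.6, -1.0]
opening: 0.0138
gripper_force: 30.0
```

Request:
drive_tool(moves=[5, 0, 0, 1.5, 0, 0, 0, 5, 0, 0, 1, 0, 0, 0, 5, 0, 0, 1, 0, 0, 0, 5, 0, 0, 1, 0, 0, 0, 5, 0, 0, 0, 0, 0, 0])

```text
t: 18.9
tool_pos: [0.5547, -0.2616, 0.2742]
orientation: [0.184, 3.136, -0.0]
force: [-0.4, -0.8, -0.6]
opening: 0.0137
gripper_force: 30.0
```

Request:
drive_tool(moves=[5, 0, 0, 0.8, 0, 0, 0, 5, 0, 0, 0.7, 0, 0, 0, 5, 0, 0, 0, 0, 0, 0])

```text
t: 19.2
tool_pos: [0.5548, -0.2616, 0.2728]
orientation: [0.184, 3.136, -0.0]
force: [0.4, -0.4, 0.0]
opening: 0.0136
gripper_force: 30.0
```

Request:
drive_tool(moves=[5, 0, 0, 0.7, 0, 0, 0, 5, 0, 0, 0.7, 0, 0, 0, 5, 0, 0, 0, 0, 0, 0])

```text
t: 19.5
tool_pos: [0.5548, -0.2616, 0.2727]
orientation: [0.184, 3.136, -0.0]
force: [-4.1, 2.8, 9.2]
opening: 0.0135
gripper_force: 30.0
```

Seated: 9 N and the TCP has stopped. Now release gently and retreat upward.

Request:
drive_tool(moves=[5, 0, 0, -1, 0, 0, 0, 20, 0, 0, 0, 0, 0, 0, 30, 0, 0, 0, 0, 0, 0, 45, 0, 0, 0, 0, 0, 0, 60, 0, 0, 0, 0, 0, 0, 60, 0, 0, 0, 0, 0, 0, 60, 0, 0, 0, 0, 0, 0, 60, 0, 0, 0, 0, 0, 0])

```text
t: 20.3
tool_pos: [0.5547, -0.2616, 0.2723]
orientation: [-0.184, -3.136, 0.0]
force: [-0.8, 0.6, -0.4]
opening: 0.0592
gripper_force: 0.0
```

Request:
drive_tool(moves=[60, 0, 0, -10, 0, 0, 0, 60, 0, 0, -25, 0, 0, 0, 60, 0, 0, -40, 0, 0, 0, 60, 0, 0, -40, 0, 0, 0, 60, 0, 0, -25, 0, 0, 0, 60, 0, 0, 0, 0, 0, 0, 60, 0, 0, 0, 0, 0, 0])

```text
t: 21.0
tool_pos: [0.5548, -0.2616, 0.4135]
orientation: [0.184, 3.134, -0.002]
force: [-0.6, -0.1, -0.2]
opening: 0.0599
gripper_force: 0.0
```

```bash
python3 tray.py; python3 - <<'E'
from h import *
c=cam('wrist','w7.png');meas(c)
P=wworld(c);hsv=cv2.cvtColor(c['color'],cv2.COLOR_RGB2HSV).astype(int)
m=((hsv[...,0]<8)|(hsv[...,0]>172))&(hsv[...,1]>170)&(hsv[...,2]>90)&(np.hypot(P[...,0]-.555,P[...,1]+.262)<.03)
print(np.percentile(P[m][:,2],[50,97]))
E
```

```text
t 21.0 pos [ 554.8 -261.6  413.5] yawY 83.28 z [ 0.0018 -0.0011 -1.    ] F [-0.64 -0.09 -0.23] op 59.93 gf 0.0
shift [-76.8 253.8 103.5]
top 382 [-0.16551166 -0.16483105 -0.09704535]
top 381 [-0.165836   -0.16493097 -0.09708474]
scene 510 [-0.16966951 -0.16865068 -0.16466371]
scene 502 [-0.16994094 -0.16871247 -0.16489792]
case 10735 [598.7 -31. ] [196.7 128.7] 9.7 z [73.  74.3 75.5]
brass 579 [661.  -18.8] [39.6 39.7] 9.5 z [72.5 74.2 75.4]
stand 3042 [ 554.8 -261.3] [61.2 69.4] 83.5 z [63.8 65.1 66.5]
hand top 235 [ 554.2 -262.2] [13.4 13.6] 82.9 z [126.3 128.6 130. ]
[0.12734921 0.1299525 ]
```

View pics/w7.png

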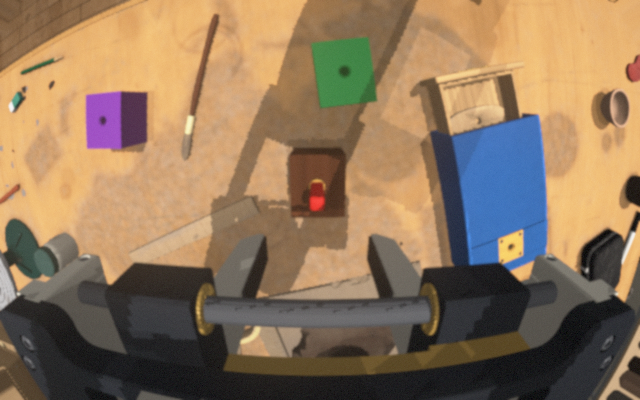

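The pin stands home in its stand at (317,195), with its handle top at 128.6 mm as at the start. The tray is out at (475,95), and the pot at (614,107) looks untouched.

```bash
python3 -c "
from plant import robot
print(robot.close_job())"
```

```text
the job is handed in; nothing more can be done
None
```

The tray slid all the way out (60 mm) while I held the catch at about 10 N, the pin is back fully home and upright in its stand, the pot looked unmoved in the last picture, and the job is handed in; no verdict came back.

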